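# Reset the orange tally counter

## Task

Reset the orange tally counter with the fingertips: push its guard plate fully open by the black fin, reach into the well and press the sunken white key right down, hold it down for about two seconds and let it come up, then push the guard fully shut again. Nothing is to be lifted: leave the counter standing where it is, and do not disturb the blue counter, its guard or key, or the loose parts on the bench.

Things in the scene. Friction and masses are not known exactly. Their poses are not given: they have to be found in the camera images.
- orange: a heavy tally counter, loose on the bench on its own weight (about 1 kg, not fixed): orange plastic box 110 (its x) x 170 (its y) x 60 mm high, origin at the centre of its underside, z up; in its top, at y = -40 mm, a round well 50 mm wide holds the reset key; an aluminium guard plate slides along y on the top, between two low rails (66 mm above the bench, at x = +-36.5 mm)
- orange_well (a point): centre of the well's round mouth in the orange counter's top face, 60 mm above the bench; fixed in the counter
- orange_guard (a joint): the sliding guard plate of the orange counter (66 x 62 mm, its top 64 mm above the bench), m: 0 = shut, plate centred over the well (y = -40 mm); 0.066 = end stop, fully open, slid along the counter's +y, well wholly uncovered. Stays where it is left, slides with about 1.2 N. On it stands a black upright fin, 44 (x) x 10 (y) mm, its top 81 mm above the bench, at the plate's centre
- orange_fin (a point): centre of the top of the black fin on the orange counter's guard, 81 mm above the bench; moves with the guard
- orange_key (a joint): the white reset key of the orange counter, 34 mm wide, at the bottom of the well, m: 0 = up (its top 40 mm above the bench, 20 mm below the counter's top), 0.006 = pressed right down (its top 34 mm above the bench). Springs back by itself; 2 N to start it, 6 N to bottom it
- blue: a heavy tally counter, loose on the bench on its own weight (about 1 kg, not fixed): blue plastic box 110 (its x) x 170 (its y) x 60 mm high, origin at the centre of its underside, z up; in its top, at y = -40 mm, a round well 50 mm wide holds the reset key; an aluminium guard plate slides along y on the top, between two low rails (66 mm above the bench, at x = +-36.5 mm)
- blue_well (a point): centre of the well's round mouth in the blue counter's top face, 60 mm above the bench; fixed in the counter
- blue_guard (a joint): the sliding guard plate of the blue counter (66 x 62 mm, its top 64 mm above the bench), m: 0 = shut, plate centred over the well (y = -40 mm); 0.066 = end stop, fully open, slid along the counter's +y, well wholly uncovered. Stays where it is left, slides with about 1.2 N. On it stands a black upright fin, 44 (x) x 10 (y) mm, its top 81 mm above the bench, at the plate's centre
- blue_fin (a point): centre of the top of the black fin on the blue counter's guard, 81 mm above the bench; moves with the guard
- blue_key (a joint): the white reset key of the blue counter, 34 mm wide, at the bottom of the well, m: 0 = up (its top 40 mm above the bench, 20 mm below the counter's top), 0.006 = pressed right down (its top 34 mm above the bench). Springs back by itself; 2 N to start it, 6 N to bottom it
- bush_small: loose copper-coloured bush, upright, 38 mm wide, 35 mm high, bore 26 mm; origin at the centre of its underside
- bush_large: loose brass bush, upright, 60 mm wide, 45 mm high; origin at the centre of its underside
- gear: loose dark steel gear lying flat, 75 mm wide, 12 mm thick, hub 26 mm high; origin at the centre of its underside
- spool: loose blue spool, upright, 66 mm wide, 40 mm high; origin at the centre of its underside
- wrench: loose steel wrench lying flat, 170 mm long along its x; origin under its middle
- jar: loose small jar, 56 mm wide, 55 mm high; origin at the centre of its underside

How it is judged:
By the outcome, as a careful person would: the job done as asked, in the order asked, and still so for the second after the job is handed in, with the robot touching nothing.
It also fails if it takes over 54 s, if anything falls off the work surface, if the arm or the gripper's body presses on something with over 40 N, if the wrist force passes 120 N, or if a joint passes its speed limit or range.

## Robot

A 6-joint arm with a two-finger parallel gripper is mounted at the origin on the work surface. World frame = base frame: x ahead of the robot, y to its left, z up, the work surface at z = 0. Lengths are in mm, angles in degrees, forces in N, time in s.
With the tool pointing down it reaches from about 325 to 875 mm from the base axis. Payload 4.4 kg.
Tool frame: the origin (TCP) lies on the centre line of the jaws, within the pads' length; the fingertips stand 17 mm ahead of it and the grasp point (between the pads) lies 2 mm behind it; x points along the fingers, y is the direction in which the jaws open and shut, and the axes are right-handed (so a half turn about x gives the same grasp; the last joint's range is limited). The gripper opens to 85 mm and grips with 20 to 120 N. Pads are 22 mm wide; open, the fingers measure 114 mm over their backs; the gripper's body (76 mm by 85 mm) begins 54 mm behind the grasp point. The pads swing forward as they close: fully open they stand 13 mm farther back than shut.
Start: joints at [58.298, 11.837, 88.321, -0, 79.842, -8.623], TCP at [225.407, 528.979, 248.282] pointing down, gripper open.
Joint ranges: [-156.59, 156.59], [-49.26, 127.26], [12.9, 141.05], [-63.56, 243.56], [4.71, 150.69], [-161.64, 161.64]. Speed limits (degrees/s): [159.86, 159.86, 180, 180, 180, 180].

## Interface

Orientations are given as a 3x3 rotation matrix whose columns are the frame's x, y, z axes.
In Python, from station import arm gives the robot as it stands. The module is installed in compiled form; this text tells all that it offers.
- The arm moves only by the tool send_rows, never from a script. Its arguments are lists of equal length, an entry for each row: "jaw": the opening, from 0 (shut) to 1 (fully open); "linear": the shift along the tool's x, y, z in mm, a list of three; "rotation": the turn, a rotation vector about the tool's x, y, z in degrees, a list of three. In form: {"jaw": [jaw, ...], "linear": [[dx, dy, dz], ...], "rotation": [[rx, ry, rz], ...]}. A call has 1 to 8 rows; each row is the pose to reach, as a shift and turn from the pose commanded when the call began, along the tool's axes at that moment; what a row does not reach only later rows make up. A row lasts 1/8 s, in which the tool goes at most 62.5 mm and 10.7 degrees, less where a joint would pass 70% of its speed; a pose out of reach is approached as far as the arm can. A call with a gripper value outside its range is refused whole. The fingers move at their own pace and stop on an object; "grip_force" is the grip in N (left out, the last holds). Time passes only in rows, so rows that repeat a pose let the fingers close. It gives the time, the measured TCP pose, the force and the opening at its end, in the units of the state.
- arm.get_state(): the state, without advancing time (a new reading comes with each control period).
- arm.camera(name): name is "scene" or "top" or "wrist"; returns (picture, depth): 480x640x3 uint8, blue, green, red; 480x640 float32, mm along the optical axis (not along the pixel's ray), 0 where there is no reading.
- arm.get_calibration(name): a dict with "intrinsics" (3x3 intrinsics, pixels), "position" and "orientation" of the camera in the world; the wrist camera has in their place "tool_from_camera" (4x4, takes a point from camera to tool coordinates, whose origin is the TCP and whose axes are the tool frame's). Camera axes: x right, y down, z forward; pixel columns grow to the right and rows downward; lengths in mm; the calibration is good to about 2 mm. The wrist camera is an equidistant fisheye: a pixel r from the principal point sees the ray r / f radians off the axis. A picture is of the moment at which its call begins: read the wrist's pose just before it. get_calibration takes no time and is no camera call.
- arm.job_done(): hands the job in, once; it reports no verdict.
Trained networks look in the newest picture that a camera, given by its name, has taken for a name from the list of things; names that differ only in an ending like _2 or _b are one class to them, and where a whole thing is asked for, a point or a joint stands for the part that bears it (a point fixed in the world has none). Each returns a list of dicts, best first, with "conf" (0 to 1); they miss things now and then, are a little off and sometimes report something else, mostly with a low value. They report only what shows in the picture. A call takes as long as a camera call.
- arm.look_for(name, camera): "at" ([x, y, z] in mm, in world coordinates, good to about 4 mm: the middle of the surface that is visible of it).
- arm.landmark_of(name, camera): "at" ([x, y, z] in mm, in world coordinates, good to about 4 mm: a listed point, or the origin of a listed thing).
The state is a dict: "time_s": time; "qpos": joint angles; "joint_velocities": joint speeds; "joint_torque": joint torques, N m; "tool_pos": TCP position; "eef_rot": TCP orientation; "contact_force": force on the tool from outside, world axes, zero at the start; "torque": the same for the moment, N m; "width": finger opening in mm.
Only numpy, scipy, OpenCV 4.12 (cv2) and the standard library are available. Lean on these libraries where they do the work, as an engineer would, in place of code of your own. Each camera call takes 0.05 s, during which the arm holds its last target. There are 200 camera calls.

## Working session

There is one attempt and no reset: what is moved stays moved. The work goes in short steps, Python scripts to look and compute and a tool call to move; the robot and the scene stay as the last step left them, time stands still between calls to the robot, and variables do not carry over. Pictures are saved under pics/ and viewed, about 8 in all and at most 12, crops included, and the job is handed in when it is done.

Besides the shell and the picture viewer there is one more tool, called after "Call:" as a command line: name --argument value ..., lists and objects as JSON in quotes. send_rows: Moves the arm, as the interface text tells. Its arguments: {"type":"object","properties":{"jaw":{"type":"array","items":{"type":"number"}},"linear":{"type":"array","items":{"type":"array","items":{"type":"number"}}},"rotation":{"type":"array","items":{"type":"array","items":{"type":"number"}}},"grip_force":{"type":"number"}},"required":["jaw","linear","rotation"]}

```bash
mkdir -p pics
python3 - <<'E'
from station import arm
import cv2, numpy as np
s=arm.get_state(); print(s)
for c in("top","scene"):
    p,d=arm.camera(c); cv2.imwrite(f"pics/{c}0.png",p)
    k=arm.get_calibration(c); print(c,k)
    for n in("orange","blue","orange_well","orange_fin","blue_fin","blue_well"):
        print(n,[(np.round(r["at"],1).tolist(),round(r["conf"],2)) for r in arm.landmark_of(n,c)[:2]])
E
```

```text
{'time_s': 0.0, 'qpos': array([ 5.82966560e+01,  1.18866293e+01,  8.84065827e+01,  2.37213510e-03,
        7.98401992e+01, -8.62162817e+00]), 'joint_velocities': array([-0.07387238, -0.11765986, -0.08894468,  0.01758076,  0.08734801,
       -0.02950255]), 'joint_torque': array([-3.24499406e-04, -3.83046842e+01, -2.91591060e+01, -1.51287131e-04,
        1.07169390e-02,  8.41196936e-06]), 'tool_pos': array([225.02655045, 528.35226387, 247.08735608]), 'eef_rot': array([[-1.25832834e-03,  3.92048882e-01,  9.19943526e-01],
       [-1.95959469e-03,  9.19941521e-01, -3.92050708e-01],
       [-9.99997288e-01, -2.29604496e-03, -3.89331579e-04]]), 'contact_force': array([-0.18065884, -0.08946075,  0.14845941]), 'torque': array([ 0.03965227, -0.00716229,  0.00875065]), 'width': 85.23301985489843}
top {'intrinsics': array([[546.31365206,   0.        , 316.70925781],
       [  0.        , 546.31365206, 241.06630446],
       [  0.        ,   0.        ,   1.        ]]), 'position': array([471.60096976, -27.24897551, 954.28604475]), 'orientation': array([[ 0.01184431, -0.99499165,  0.09925391],
   
[... 340 characters left out ...]
.88109981,   0.        , 319.73165109],
       [  0.        , 462.88109981, 239.2440061 ],
       [  0.        ,   0.        ,   1.        ]]), 'position': array([1075.53086523, -114.12829882,  700.55688423]), 'orientation': array([[ 0.22878669,  0.75033723, -0.62020213],
       [ 0.97346547, -0.17938673,  0.14207529],
       [-0.00465165, -0.63625029, -0.77146868]])}
orange [([580.8, 193.8, 1.0], 0.71)]
blue [([560.6, -219.4, 1.1], 0.63)]
orange_well [([591.1, 161.5, 60.7], 0.71)]
orange_fin [([586.9, 170.5, 81.6], 0.84), ([582.2, 192.8, 1.4], 0.73)]
blue_fin [([544.8, -249.0, 77.0], 0.75), ([353.5, 224.0, -1.1], 0.24)]
blue_well [([546.8, -253.6, 58.9], 0.91), ([590.4, 162.2, 59.2], 0.41)]
```

View pics/top0.png

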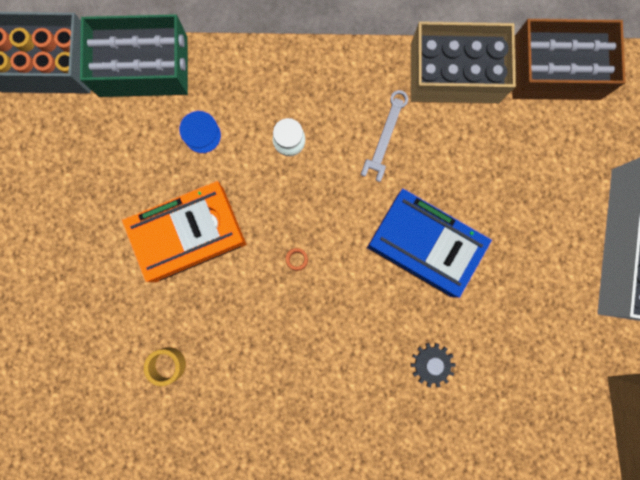

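View pics/scene0.png

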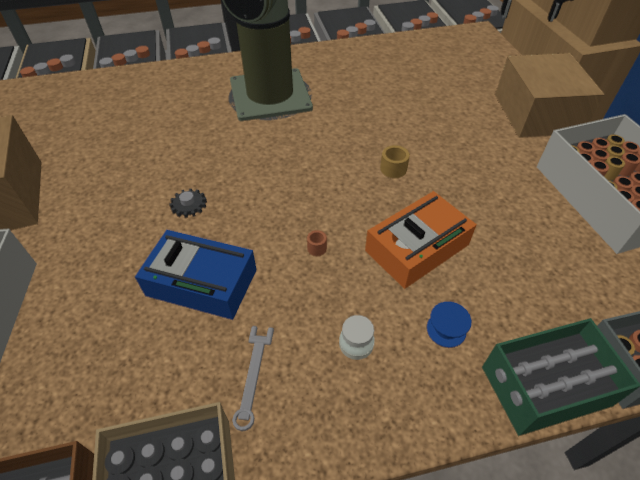

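The top view shows the orange counter at about (184,231) px. Its guard is partly open, with the fin at (194,224) and the white key showing at (213,216). I'll fit the counter's pose next.

```bash
cat > h.py <<'E'
from station import arm
import cv2, numpy as np
def cloud(c):
    p,d=arm.camera(c); k=arm.get_calibration(c); K=k["intrinsics"]
    v,u=np.mgrid[:480,:640]
    P=np.stack([(u-K[0,2])/K[0,0]*d,(v-K[1,2])/K[1,1]*d,d],-1)
    return p,np.where(d[...,None]>0,P@np.array(k["orientation"]).T+k["position"],np.nan)
def fit(c):
    p,W=cloud(c); h=cv2.cvtColor(p,cv2.COLOR_BGR2HSV)
    near=np.hypot(W[...,0]-582,W[...,1]-192)<120
    o=near&(h[...,0]<15)&(h[...,1]>200)&(W[...,2]>54)&(W[...,2]<68)
    r=cv2.minAreaRect(W[o][:,:2].astype(np.float32)); print(c,"box",r,"z",np.median(W[o][:,2]),o.sum())
    g=near&(h[...,1]<60)&(h[...,2]>120)&(W[...,2]>56)&(W[...,2]<72)
    if g.sum()>20: print(" plate",cv2.minAreaRect(W[g][:,:2].astype(np.float32)),np.median(W[g][:,2]))
    f=near&(h[...,2]<60)&(W[...,2]>73)
    if f.sum()>5: print(" fin",W[f].mean(0),cv2.minAreaRect(W[f][:,:2].astype(np.float32)),f.sum())
    k=near&(h[...,1]<60)&(h[...,2]>120)&(W[...,2]>32)&(W[...,2]<50)
    if k.sum(): print(" key px",W[k].mean(0),k.sum())
E
python3 -c "
from h import *
fit('top');fit('scene')"
```

```text
top box ((575.3994140625, 191.9102783203125), (111.17205810546875, 169.51123046875), 23.38866424560547) z 60.400523029362716 1403
 plate ((584.4046630859375, 170.62530517578125), (69.18992614746094, 61.167579650878906), 23.187883377075195) 64.3091192872593
 fin [584.0713365  169.05973032  80.54794054] ((584.083251953125, 169.35824584960938), (40.90000534057617, 7.673182964324951), 23.2999324798584) 136
 key px [596.24054069 142.94910242  40.24218035] 37
scene box ((628.9666748046875, 209.55072021484375), (1.2578659057617188, 149.74081420898438), 23.687255859375) z 55.79613718369433 19
 plate ((585.0180053710938, 170.90853881835938), (66.04015350341797, 66.03793334960938), 22.902851104736328) 64.4345684204784
 fin [588.47613128 169.19438419  79.614789  ] ((587.2893676757812, 169.35617065429688), (42.565086364746094, 12.268147468566895), 24.448375701904297) 163
 key px [590.79563107 149.26563284  40.52080776] 56
```

Call:
send_rows --jaw '[0,0,0,0,0,0,0,0]' --linear '[[0,-20,50],[0,-43,103],[0,-66,158],[0,-89,213],[0,-112,268],[0,-135,323],[0,-158,378],[0,-170,405]]' --rotation '[[6,0,0],[12,0,0],[18,0,0],[24,0,0],[30,0,0],[36,0,0],[41,0,0],[43.6,0,0]]' --grip_force 40

```text
time_s: 1.8
tool_pos: [533.4, 211.2, 248.4]
eef_rot: [[0.001, 0.92, 0.391], [-0.0, 0.391, -0.92], [-1.0, 0.001, 0.001]]
contact_force: [-0.2, -0.4, 0.2]
width: 0.2
```

```bash
cat >> h.py <<'E'
A=np.deg2rad(23.3); C=np.array([576.5,192.]); CX=np.array([np.cos(A),np.sin(A)]); CY=np.array([-np.sin(A),np.cos(A)])
def rep():
    s=arm.get_state(); d=s["tool_pos"][:2]-C; R=s["eef_rot"]
    print("t",s["time_s"],"cx %.1f cy %.1f z %.1f"%(d@CX,d@CY,s["tool_pos"][2]),"tooly ang %.2f"%np.degrees(np.arctan2(R[1,1],R[0,1])),"F",np.round(s["contact_force"],1),"w %.1f"%s["width"], np.round(R[:,0],3))
E
python3 -c "
from h import *
rep()"
```

```text
t 1.8 cx -32.0 cy 34.7 z 248.4 tooly ang 23.04 F [-0.2 -0.4  0.2] w 0.2 [ 0.001 -0.    -1.   ]
```

Call:
send_rows --jaw '[0,0,0,0]' --linear '[[20,16,43],[45,32,86],[68,32,86],[68,32,86]]' --rotation '[[0,0,0],[0,0,0],[0,0,0],[0,0,0]]'

```text
time_s: 2.3
tool_pos: [593.2, 146.8, 177.6]
eef_rot: [[-0.006, 0.919, 0.395], [-0.0, 0.395, -0.919], [-1.0, -0.006, -0.002]]
contact_force: [-0.1, 0.3, 0.8]
width: -0.3
```

Run:
```python
from h import *
rep(); s=arm.get_state()
p,d=arm.camera("wrist"); cv2.imwrite("pics/w1.png",p)
for n in("orange_well","orange_fin"):
  for r in arm.landmark_of(n,"wrist")[:2]: 
    q=np.array(r["at"]);e=q[:2]-C; print(n,q.round(1),r["conf"],"cx %.1f cy %.1f"%(e@CX,e@CY))
k=arm.get_calibration("wrist");K=k["intrinsics"];T=np.array(k["tool_from_camera"])
v,u=np.mgrid[:480,:640]; x=(u-K[0,2])/K[0,0];y=(v-K[1,2])/K[1,1];th=np.hypot(x,y)
sc=np.where(th>0,np.tan(th)/np.maximum(th,1e-9),1)
P=np.stack([x*sc*d,y*sc*d,d],-1)@T[:3,:3].T+T[:3,3]
W=P@s["eef_rot"].T+s["tool_pos"]; W[(d<=0)|(th>1.3)]=np.nan
h=cv2.cvtColor(p,cv2.COLOR_BGR2HSV); e=W[...,:2]-C; cx=e@CX;cy=e@CY;z=W[...,2]
near=(abs(cx)<70)&(abs(cy)<100)
for nm,m in dict(box=near&(h[...,0]<15)&(h[...,1]>180)&(z>54)&(z<65),fin=near&(h[...,2]<60)&(z>77)&(z<86),key=near&(h[...,1]<60)&(h[...,2]>120)&(z>32)&(z<47),plate=near&(h[...,1]<60)&(h[...,2]>100)&(z>60)&(z<68)).items():
  if m.sum()>5: print(nm,m.sum(),"cx",np.percentile(cx[m],[1,99]).round(1),"cy",np.percentile(cy[m],[1,99]).round(1),"z",np.median(z[m]).round(1),"rect",cv2.minAreaRect(np.stack([cx[m],cy[m]],-1).astype(np.float32)))
```

```text
t 2.3 cx -2.6 cy -48.1 z 177.6 tooly ang 23.26 F [-0.1  0.3  0.8] w -0.3 [-0.006 -0.    -1.   ]
orange_well [593.2 154.   60.9] 0.62 cx 0.3 cy -41.5
orange_fin [588.5 168.   82.4] 0.95 cx 1.5 cy -26.8
box 223 cx [-17.9  18. ] cy [-66.6 -58.6] z 58.7 rect ((-0.013454437255859375, -62.582435607910156), (8.374463081359863, 37.5638542175293), 89.57803344726562)
fin 1004 cx [-20.4  20.6] cy [-27.6 -18.8] z 81.0 rect ((0.07941436767578125, -23.273298263549805), (41.379112243652344, 9.270483016967773), 0.05162886902689934)
plate 7995 cx [-37.8  37.9] cy [-54.9  44.9] z 64.2 rect ((0.08488845825195312, -1.0627365112304688), (76.53089141845703, 147.96888732910156), 0.03711210936307907)
```

View pics/w1.png

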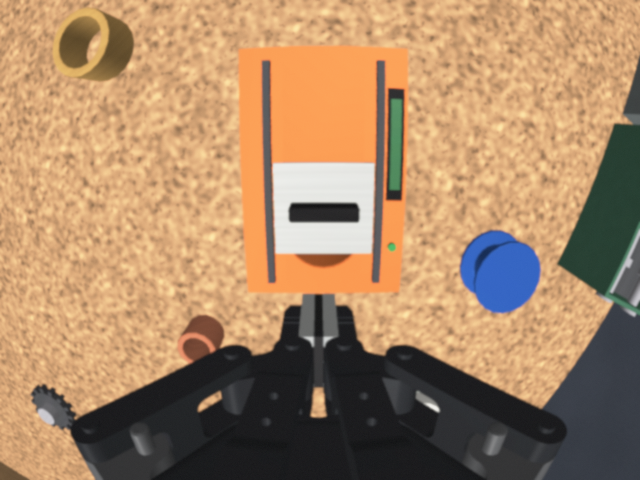

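The wrist view shows the fin at about (323,212), plate edges at rows 163–254 and a sliver of well below it. The fin is at counter cx=0, cy≈-23, so the guard is about 17 mm open. Next I'll descend on its -y side.

Call:
send_rows --jaw '[0,0,0,0,0,0]' --linear '[[25,0,0],[50,0,0],[75,0,0],[95,0,0],[95,0,0],[95,0,0]]' --rotation '[[0,0,0],[0,0,0],[0,0,0],[0,0,0],[0,0,0],[0,0,0]]'

```text
time_s: 3.2
tool_pos: [595.7, 147.8, 86.5]
eef_rot: [[0.002, 0.918, 0.396], [0.0, 0.396, -0.918], [-1.0, 0.002, 0.001]]
contact_force: [0.2, 0.7, 0.2]
width: -0.3
```

```bash
python3 -c "
from h import *
rep()"
```

```text
t 3.2 cx 0.2 cy -48.2 z 86.5 tooly ang 23.34 F [0.2 0.7 0.2] w -0.3 [ 0.002  0.    -1.   ]
```

Call:
send_rows --jaw '[0,0,0,0,0,0,0,0]' --linear '[[2,0,-5],[2,0,-10],[2,0,-16],[2,0,-23],[2,0,-30],[2,0,-37],[2,0,-44],[2,0,-50]]' --rotation '[[0,0,0],[0,0,0],[0,0,0],[0,0,0],[0,0,0],[0,0,0],[0,0,0],[0,0,0]]'

```text
time_s: 4.2
tool_pos: [574.8, 193.9, 83.3]
eef_rot: [[0.0, 0.918, 0.396], [0.0, 0.396, -0.918], [-1.0, 0.0, 0.0]]
contact_force: [0.8, -1.0, 1.4]
width: 0.3
```

Call:
send_rows --jaw '[0,0,0]' --linear '[[0,0,-1],[0,0,-2],[0,0,-2]]' --rotation '[[0,0,0],[0,0,0],[0,0,0]]'

```text
time_s: 4.58
tool_pos: [573.9, 195.3, 83.1]
eef_rot: [[-0.001, 0.918, 0.396], [0.0, 0.396, -0.918], [-1.0, -0.001, -0.0]]
contact_force: [0.1, -0.8, 0.4]
width: 0.2
```

```bash
python3 -c "
from h import *
rep(); fit('top');fit('scene')"
```

```text
t 4.575 cx -1.1 cy 4.0 z 83.1 tooly ang 23.31 F [ 0.1 -0.8  0.4] w 0.2 [-0.001  0.    -1.   ]
top box ((583.8214721679688, 171.82431030273438), (110.6065673828125, 126.08428955078125), 23.488847732543945) z 60.27951338702144 547
 plate ((571.6256103515625, 182.53408813476562), (53.84004211425781, 12.614792823791504), 13.277749061584473) 64.34642104728323
 fin [564.72542989 157.84986968 313.51223239] ((540.5440673828125, 184.7310791015625), (138.3225555419922, 109.0353775024414), 10.369378089904785) 1440
 key px [591.1732705  154.7264622   40.45804708] 300
scene box ((602.1716918945312, 175.45513916015625), (76.84759521484375, 114.53392791748047), 23.773193359375) z 56.30286851440718 12
 plate ((568.0932006835938, 211.48594665527344), (65.55632019042969, 67.42144775390625), 24.64059829711914) 64.50347739713777
 fin [595.46835331 182.07641184 275.32383747] ((576.41064453125, 190.75534057617188), (122.01280212402344, 113.47122955322266), 14.736276626586914) 6250
 key px [589.53638768 156.76282412  40.26832899] 144
```

Call:
send_rows --jaw '[0,0,0,0]' --linear '[[0,0,-1],[0,0,-2],[0,0,-3],[0,0,-3]]' --rotation '[[0,0,0],[0,0,0],[0,0,0],[0,0,0]]'

```text
time_s: 5.18
tool_pos: [572.7, 198.1, 83.1]
eef_rot: [[-0.001, 0.918, 0.396], [-0.0, 0.396, -0.918], [-1.0, -0.001, -0.0]]
contact_force: [-0.7, -1.1, -0.8]
width: -0.1
```

Call:
send_rows --jaw '[0,0]' --linear '[[0,0,-1],[0,0,-1]]' --rotation '[[0,0,0],[0,0,0]]'

```text
time_s: 5.42
tool_pos: [572.4, 199.1, 83.2]
eef_rot: [[-0.0, 0.918, 0.396], [0.0, 0.396, -0.918], [-1.0, -0.0, -0.0]]
contact_force: [0.1, -0.8, 0.4]
width: -0.1
```

Call:
send_rows --jaw '[0,0]' --linear '[[0,0,-1],[0,0,-1]]' --rotation '[[0,0,0],[0,0,0]]'

```text
time_s: 5.68
tool_pos: [572.2, 200.0, 83.3]
eef_rot: [[-0.0, 0.918, 0.396], [0.0, 0.396, -0.918], [-1.0, -0.0, -0.0]]
contact_force: [0.5, -1.0, -0.2]
width: 0.0
```

```bash
python3 -c "
from h import *
rep(); fit('scene')"
```

```text
t 5.675 cx -0.8 cy 9.0 z 83.3 tooly ang 23.33 F [ 0.5 -1.  -0.2] w 0.0 [-0.  0. -1.]
scene box ((620.7977294921875, 204.62179565429688), (109.97080993652344, 89.64081573486328), 81.39533996582031) z 56.22457869609286 10
 plate ((566.0423583984375, 216.11497497558594), (65.40065002441406, 66.43925476074219), 24.057350158691406) 64.37356665373636
 fin [593.60625318 186.5686294  275.20653919] ((574.9638061523438, 195.8648681640625), (120.4468002319336, 113.10737609863281), 14.884007453918457) 6260
 key px [589.7996807  156.72288413  40.59555185] 143
```

Call:
send_rows --jaw '[0,0,0]' --linear '[[0,0,-1],[0,0,-1],[0,0,-1]]' --rotation '[[0,0,0],[0,0,0],[0,0,0]]'

```text
time_s: 6.1
tool_pos: [572.0, 200.6, 83.4]
eef_rot: [[0.0, 0.918, 0.396], [-0.0, 0.396, -0.918], [-1.0, 0.0, 0.0]]
contact_force: [1.2, -1.6, 0.3]
width: 0.2
```

Call:
send_rows --jaw '[0,0,0]' --linear '[[0,0,-1],[0,0,-1],[0,0,-1]]' --rotation '[[0,0,0],[0,0,0],[0,0,0]]'

```text
time_s: 6.48
tool_pos: [571.9, 200.9, 83.4]
eef_rot: [[0.001, 0.918, 0.396], [-0.001, 0.396, -0.918], [-1.0, 0.0, 0.002]]
contact_force: [0.9, -5.3, -0.3]
width: 0.1
```

Call:
send_rows --jaw '[0,0,0,0,0,0,0]' --linear '[[0,0,5],[-20,0,20],[-50,0,40],[-80,1,65],[-80,1,70],[-80,1,70],[-80,1,70]]' --rotation '[[0,0,0],[0,0,0],[0,0,0],[0,0,0],[0,0,0],[0,0,0],[0,0,0]]'

```text
time_s: 7.35
tool_pos: [598.4, 138.6, 161.3]
eef_rot: [[-0.004, 0.918, 0.397], [0.0, 0.397, -0.918], [-1.0, -0.003, -0.002]]
contact_force: [-0.9, -0.1, 0.4]
width: 0.0
```

```bash
cat >> h.py <<'E'
def wrist(name=None):
    rep(); s=arm.get_state(); p,d=arm.camera("wrist")
    if name: cv2.imwrite(name,p)
    k=arm.get_calibration("wrist");K=k["intrinsics"];T=np.array(k["tool_from_camera"])
    v,u=np.mgrid[:480,:640]; x=(u-K[0,2])/K[0,0];y=(v-K[1,2])/K[1,1];th=np.hypot(x,y)
    sc=np.where(th>0,np.tan(th)/np.maximum(th,1e-9),1)
    P=np.stack([x*sc*d,y*sc*d,d],-1)@T[:3,:3].T+T[:3,3]
    W=P@s["eef_rot"].T+s["tool_pos"]; W[(d<=0)|(th>1.3)]=np.nan
    h=cv2.cvtColor(p,cv2.COLOR_BGR2HSV); e=W[...,:2]-C; cx=e@CX;cy=e@CY;z=W[...,2]
    near=(abs(cx)<70)&(abs(cy)<100); metal=near&(h[...,1]<60)
    for nm,m in dict(box=near&(h[...,0]<15)&(h[...,1]>180)&(z>54)&(z<65),fin=near&(h[...,2]<60)&(z>77)&(z<86),key=metal&(h[...,2]>100)&(z>30)&(z<47),plate=metal&(h[...,2]>120)&(z>60)&(z<68)&(abs(cx)<33)).items():
        if m.sum()>5: print(nm,m.sum(),"cx",np.percentile(cx[m],[.5,99.5]).round(1),"cy",np.percentile(cy[m],[.5,99.5]).round(1),"z",np.median(z[m]).round(1),"ang %.2f"%cv2.minAreaRect(np.stack([cx[m],cy[m]],-1).astype(np.float32))[2])
E
python3 -c "
from h import *
wrist('pics/w2.png'); fit('top')"
```

```text
t 7.35 cx -1.0 cy -57.7 z 161.3 tooly ang 23.36 F [-0.9 -0.1  0.4] w 0.0 [-0.004  0.    -1.   ]
box 490 cx [-25.2  25. ] cy [-66.7 -29.3] z 58.6 ang 89.39
fin 1067 cx [-20.7  20.8] cy [21.2 28.6] z 81.1 ang 0.10
key 1805 cx [-15.4  16. ] cy [-56.5 -24.3] z 40.2 ang 1.32
plate 9779 cx [-32.4  32.6] cy [-5.5 55.5] z 64.1 ang 0.14
top box ((575.4343872070312, 190.90090942382812), (110.42253875732422, 167.30169677734375), 23.392730712890625) z 60.33482508659142 331
 plate ((559.6669921875, 227.03591918945312), (69.59339141845703, 38.20280838012695), 22.645109176635742) 64.40680956400405
 fin [583.23124649 110.43935532 414.43362153] ((565.9868774414062, 137.03219604492188), (157.64894104003906, 151.36709594726562), 23.351640701293945) 1318
 key px [593.88256611 142.07555463  40.19400109] 33
```

View pics/w2.png

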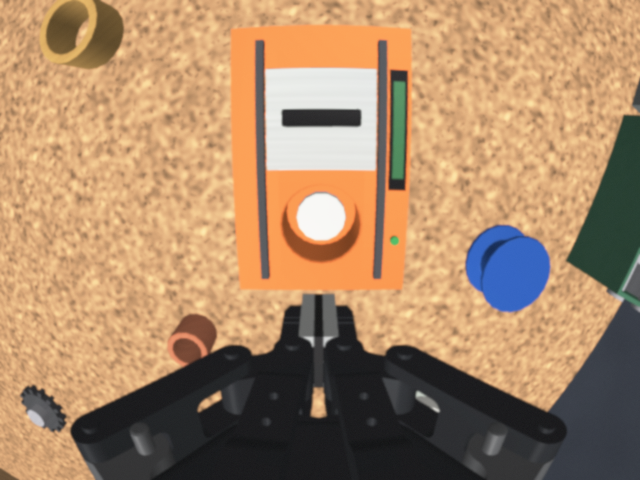

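Wrist view: the guard is open (plate rows 69–170), the well and white key are fully clear at about (320,216), and the counter hasn't moved.

Call:
send_rows --jaw '[0,0,0,0,0,0,0]' --linear '[[20,1,-18],[45,1,-18],[65,1,-18],[75,1,-18],[85,1,-18],[85,1,-18],[85,1,-18]]' --rotation '[[0,0,0],[0,0,0],[0,0,0],[0,0,0],[0,0,0],[0,0,0],[0,0,0]]'

```text
time_s: 8.32
tool_pos: [594.5, 154.7, 79.0]
eef_rot: [[0.001, 0.918, 0.396], [0.0, 0.396, -0.918], [-1.0, 0.001, 0.0]]
contact_force: [0.9, -0.4, 1.0]
width: 0.2
```

```bash
python3 -c "
from h import *
rep()"
```

```text
t 8.325 cx 1.8 cy -41.4 z 79.0 tooly ang 23.32 F [ 0.9 -0.4  1. ] w 0.2 [ 0.001  0.    -1.   ]
```

Call:
send_rows --jaw '[0,0,0,0,0,0]' --linear '[[0,-1.5,-1],[5,-1.5,-1],[11,-1.5,-1],[17,-1.5,-1],[20,-1.5,-1],[20,-1.5,-1]]' --rotation '[[0,0,0],[0,0,0],[0,0,0],[0,0,0],[0,0,0],[0,0,0]]'

```text
time_s: 9.07
tool_pos: [591.9, 155.0, 57.8]
eef_rot: [[-0.001, 0.918, 0.396], [-0.0, 0.396, -0.918], [-1.0, -0.001, -0.0]]
contact_force: [0.7, 0.8, -0.4]
width: 0.4
```

Call:
send_rows --jaw '[0,0,0,0]' --linear '[[2,0,0],[4,0,0],[6,0,0],[6,0,0]]' --rotation '[[0,0,0],[0,0,0],[0,0,0],[0,0,0]]'

```text
time_s: 9.57
tool_pos: [592.4, 155.1, 52.7]
eef_rot: [[0.001, 0.918, 0.396], [0.0, 0.396, -0.918], [-1.0, 0.001, 0.0]]
contact_force: [-0.9, -0.8, 4.3]
width: 0.2
```

Call:
send_rows --jaw '[0,0,0]' --linear '[[1,0,0],[2,0,0],[2,0,0]]' --rotation '[[0,0,0],[0,0,0],[0,0,0]]'

```text
time_s: 9.95
tool_pos: [592.4, 155.1, 51.1]
eef_rot: [[0.001, 0.918, 0.396], [0.0, 0.396, -0.918], [-1.0, 0.001, 0.0]]
contact_force: [-3.0, -0.1, 6.7]
width: -0.3
```

Call:
send_rows --jaw '[0,0,0]' --linear '[[1,0,0],[1,0,0],[1,0,0]]' --rotation '[[0,0,0],[0,0,0],[0,0,0]]'

```text
time_s: 10.32
tool_pos: [592.5, 155.1, 51.0]
eef_rot: [[0.001, 0.918, 0.396], [-0.0, 0.396, -0.918], [-1.0, 0.001, 0.0]]
contact_force: [-4.0, -0.3, 12.0]
width: -0.1
```

Bottomed: z has stalled at 51.0 and the force is 12 N. I'll hold to about 2 s and then release.

Call:
send_rows --jaw '[0,0,0,0,0,0,0,0]' --linear '[[0,0,0],[0,0,0],[0,0,0],[0,0,0],[0,0,0],[0,0,0],[0,0,0],[0,0,0]]' --rotation '[[0,0,0],[0,0,0],[0,0,0],[0,0,0],[0,0,0],[0,0,0],[0,0,0],[0,0,0]]'

```text
time_s: 11.32
tool_pos: [592.5, 155.1, 51.0]
eef_rot: [[0.001, 0.918, 0.396], [-0.0, 0.396, -0.918], [-1.0, 0.001, 0.0]]
contact_force: [-4.1, -1.1, 11.5]
width: 0.2
```

Call:
send_rows --jaw '[0,0,0,0,0,0]' --linear '[[0,0,0],[0,0,0],[0,0,0],[0,0,0],[0,0,0],[0,0,0]]' --rotation '[[0,0,0],[0,0,0],[0,0,0],[0,0,0],[0,0,0],[0,0,0]]'

```text
time_s: 12.08
tool_pos: [592.5, 155.1, 51.0]
eef_rot: [[0.001, 0.918, 0.396], [-0.0, 0.396, -0.918], [-1.0, 0.001, 0.0]]
contact_force: [-4.3, 0.3, 12.4]
width: 0.2
```

Call:
send_rows --jaw '[0,0,0,0,0,0,0,0]' --linear '[[-6,0,0],[-14,0,0],[-24,0,0],[-35,0,0],[-50,0,0],[-80,0,0],[-110,0,0],[-110,0,0]]' --rotation '[[0,0,0],[0,0,0],[0,0,0],[0,0,0],[0,0,0],[0,0,0],[0,0,0],[0,0,0]]'

```text
time_s: 13.08
tool_pos: [594.7, 155.4, 163.6]
eef_rot: [[0.008, 0.918, 0.396], [0.001, 0.396, -0.918], [-1.0, 0.008, 0.002]]
contact_force: [-0.4, -0.1, 0.4]
width: 0.1
```

```bash
python3 -c "
from h import *
wrist()"
```

```text
t 13.075 cx 2.3 cy -40.8 z 163.6 tooly ang 23.32 F [-0.4 -0.1  0.4] w 0.1 [ 0.008  0.001 -1.   ]
box 483 cx [-25.2  25.2] cy [-73.2 -29.6] z 58.4 ang 80.04
fin 1088 cx [-20.7  20.5] cy [21.5 29.4] z 81.1 ang 0.05
key 1701 cx [-15.4  15.7] cy [-56.5 -24.3] z 40.2 ang 36.75
plate 9440 cx [-32.4  32.5] cy [-5.4 55.6] z 64.1 ang 89.80
```

The key sprang back up (top at 40.2). Next I'll go over the fin to its +y side and descend.

Call:
send_rows --jaw '[0,0,0,0,0,0,0,0]' --linear '[[0,0,-40],[0,0,-75],[0,0,-95],[15,0,-95],[40,0,-95],[60,0,-95],[70,0,-95],[70,0,-95]]' --rotation '[[0,0,0],[0,0,0],[0,0,0],[0,0,0],[0,0,0],[0,0,0],[0,0,0],[0,0,0]]'

```text
time_s: 14.12
tool_pos: [553.9, 241.6, 87.9]
eef_rot: [[-0.002, 0.919, 0.395], [-0.001, 0.395, -0.919], [-1.0, -0.002, -0.0]]
contact_force: [-0.7, -0.3, 0.7]
width: -0.4
```

```bash
python3 -c "
from h import *
rep()"
```

```text
t 14.125 cx -1.1 cy 54.5 z 87.9 tooly ang 23.28 F [-0.7 -0.3  0.7] w -0.4 [-0.002 -0.001 -1.   ]
```

Call:
send_rows --jaw '[0,0,0,0,0,0,0,0]' --linear '[[2,0.5,3],[4,0.5,7],[4,0.5,12],[4,0.5,18],[4,0.5,25],[4,0.5,32],[4,0.5,40],[4,0.5,48]]' --rotation '[[0,0,0],[0,0,0],[0,0,0],[0,0,0],[0,0,0],[0,0,0],[0,0,0],[0,0,0]]'

```text
time_s: 15.12
tool_pos: [574.3, 198.0, 85.4]
eef_rot: [[0.0, 0.918, 0.396], [0.0, 0.396, -0.918], [-1.0, 0.0, 0.0]]
contact_force: [0.1, 2.3, 1.3]
width: 0.2
```

Call:
send_rows --jaw '[0,0,0,0,0,0]' --linear '[[0,0,8],[0,0,15],[0,0,21],[0,0,25],[0,0,26],[0,0,26]]' --rotation '[[0,0,0],[0,0,0],[0,0,0],[0,0,0],[0,0,0],[0,0,0]]'

```text
time_s: 15.88
tool_pos: [584.0, 174.2, 85.1]
eef_rot: [[-0.001, 0.918, 0.396], [-0.001, 0.396, -0.918], [-1.0, -0.001, 0.0]]
contact_force: [0.1, 0.7, -0.9]
width: 0.0
```

```bash
python3 -c "
from h import *
rep()"
```

```text
t 15.875 cx -0.2 cy -19.3 z 85.1 tooly ang 23.33 F [ 0.1  0.7 -0.9] w 0.0 [-0.001 -0.001 -1.   ]
```

Call:
send_rows --jaw '[0,0,0,0]' --linear '[[0,0,1],[0,0,2],[0,0,3],[0,0,3]]' --rotation '[[0,0,0],[0,0,0],[0,0,0],[0,0,0]]'

```text
time_s: 16.38
tool_pos: [585.1, 171.7, 85.0]
eef_rot: [[-0.001, 0.918, 0.396], [-0.0, 0.396, -0.918], [-1.0, -0.001, -0.0]]
contact_force: [-0.8, 0.4, -0.0]
width: 0.2
```

Call:
send_rows --jaw '[0,0,0]' --linear '[[0,0,1],[0,0,1],[0,0,1]]' --rotation '[[0,0,0],[0,0,0],[0,0,0]]'

```text
time_s: 16.75
tool_pos: [585.9, 170.8, 85.3]
eef_rot: [[0.0, 0.918, 0.396], [0.0, 0.396, -0.918], [-1.0, 0.0, 0.0]]
contact_force: [-1.0, 0.6, -0.3]
width: 0.2
```

Call:
send_rows --jaw '[0,0,0]' --linear '[[0,0,1],[0,0,1],[0,0,1]]' --rotation '[[0,0,0],[0,0,0],[0,0,0]]'

```text
time_s: 17.12
tool_pos: [586.3, 169.9, 85.3]
eef_rot: [[0.0, 0.918, 0.396], [-0.0, 0.396, -0.918], [-1.0, 0.0, 0.0]]
contact_force: [-0.9, 1.2, -1.4]
width: 0.3
```

Call:
send_rows --jaw '[0,0,0]' --linear '[[0,0,1],[0,0,1],[0,0,1]]' --rotation '[[0,0,0],[0,0,0],[0,0,0]]'

```text
time_s: 17.5
tool_pos: [586.4, 169.8, 85.3]
eef_rot: [[-0.0, 0.918, 0.396], [0.001, 0.396, -0.918], [-1.0, 0.0, -0.001]]
contact_force: [-2.0, 3.7, 0.6]
width: 0.0
```

Call:
send_rows --jaw '[0,0,0]' --linear '[[0,0,0.7],[0,0,0.7],[0,0,0.7]]' --rotation '[[0,0,0],[0,0,0],[0,0,0]]'

```text
time_s: 17.88
tool_pos: [586.5, 169.4, 85.3]
eef_rot: [[-0.001, 0.918, 0.396], [0.002, 0.396, -0.918], [-1.0, 0.0, -0.002]]
contact_force: [-2.1, 5.5, 0.9]
width: -0.0
```

Stop reached: about 6 N with the position stalled. I'll back off, rise and check.

Call:
send_rows --jaw '[0,0,0,0,0,0,0,0]' --linear '[[0,0,-6],[-10,0,-14],[-40,0,-14],[-80,0,10],[-85,0,32],[-85,0,34],[-85,0,34],[-85,0,34]]' --rotation '[[0,0,0],[0,0,0],[0,0,0],[0,0,0],[0,0,0],[0,0,0],[0,0,0],[0,0,0]]'

```text
time_s: 18.88
tool_pos: [599.0, 137.6, 168.5]
eef_rot: [[-0.003, 0.918, 0.396], [-0.0, 0.396, -0.918], [-1.0, -0.003, -0.001]]
contact_force: [-0.3, 0.4, -0.4]
width: 0.1
```

```bash
python3 -c "
from h import *
wrist('pics/w3.png'); p,_=arm.camera('top'); cv2.imwrite('pics/top3.png',p)
a=cv2.imread('pics/top0.png'); d=cv2.absdiff(a,p).max(2)[:, 330:]; print('blue side diff',(d>40).sum())"
```

```text
t 18.875 cx -0.9 cy -58.8 z 168.5 tooly ang 23.35 F [-0.3  0.4 -0.4] w 0.1 [-0.003 -0.    -1.   ]
fin 1060 cx [-20.5  20.7] cy [-44.9 -36.2] z 81.0 ang 0.08
plate 7968 cx [-32.4  32.5] cy [-71.6 -10.6] z 64.2 ang 0.04
blue side diff 0
```

View pics/w3.png

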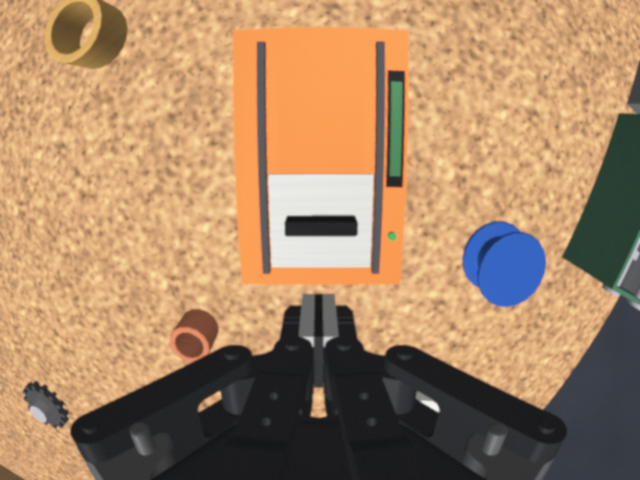

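The guard is shut: the plate centre moved from 25.0 to -41.1 mm, which is the full 66 mm. The counter hasn't moved and the blue side is unchanged, so I'm handing in.

```bash
python3 -c "
from station import arm
print(arm.job_done())"
```

```text
the job is handed in; nothing more can be done
None
```

The orange counter is reset and the job is handed in, at about 19 s on the robot's clock. All of it was done with the closed fingertips, and nothing was lifted.

- **Guard open:** it stood about 17 mm open at the start. I pushed it by the fin to its end stop, where it stalled at about 5 N.
- **Key:** I pressed it right down, stalled at about 12 N with the fingertips at 34 mm. I held it about 2 s and released it. The wrist camera then read its top at 40.2 mm, which is fully up.
- **Guard shut:** I pushed the fin back to the other stop, where it stalled at about 6 N. The plate travelled 66.1 mm between the two stops, against 66 mm expected.

The final pictures showed the orange counter where it was, to within measuring accuracy. The blue counter's half of the top view had not changed at all. The loose parts on the orange side I checked only by eye in the wrist view, and they looked undisturbed. The arm was clear of everything at hand-in. No check failed or disagreed.

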